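Offer up the teapot's lid

TASK

One of the three look-alike clay lids on the drying board fits the lidless teapot on the turntable: its collar drops into the mouth and its edge comes level with the outside of the teapot's rim. Pick up that lid and hold it level and still over the teapot's mouth, centred and about three centimetres clear of the rim, for at least two seconds so that the potter can check the fit, and finish while still holding it there in the air. Never tip it steeply or let it touch the teapot, and leave the teapot, the other lids and everything else where they are.

Things in the scene. Friction and masses are not known exactly. Their poses are not given: they have to be found in the camera images.
- lid_medium: The middle-sized of three look-alike round dark red-brown clay lids on the drying board (places are shuffled): rim diameter 64 mm, collar under the rim 50 mm diameter, about 60 g. Origin: centre of the collar's underside, where it stands on the board; z up along the lid's axis. From the origin up: collar 0-8 mm, rim 8-13 mm, low dome to 18 mm, then a straight round knob 16 mm in diameter up to 43 mm (25 mm of it free to grip). This is the one that fits the teapot.
- lid_small: The smallest of three look-alike round dark red-brown clay lids on the drying board (places are shuffled): rim diameter 52 mm, collar under the rim 38 mm diameter, about 45 g. Origin: centre of the collar's underside, where it stands on the board; z up along the lid's axis. From the origin up: collar 0-8 mm, rim 8-13 mm, low dome to 18 mm, then a straight round knob 16 mm in diameter up to 43 mm (25 mm of it free to grip). It would fall through the teapot's mouth.
- lid_large: The largest of three look-alike round dark red-brown clay lids on the drying board (places are shuffled): rim diameter 76 mm, collar under the rim 62 mm diameter, about 80 g. Origin: centre of the collar's underside, where it stands on the board; z up along the lid's axis. From the origin up: collar 0-8 mm, rim 8-13 mm, low dome to 18 mm, then a straight round knob 16 mm in diameter up to 43 mm (25 mm of it free to grip). Its collar does not enter the teapot's mouth.
- board: Pale wooden drying board lying fixed on the table, 120 x 350 x 12 mm, its long side along its y axis; the lids stand on its top in a row along y, about 115 mm apart. Origin: centre of its underside.
- teapot: Round dark red-brown clay teapot without lid, standing loose on the turntable, 66 mm high, widest 104 mm; spout towards its +x (to 90 mm from the axis, up to 72 mm high), loop handle towards its -x (to 87 mm). About 350 g. Origin: centre of its foot; z up.
- teapot_mouth (a point): Centre of the teapot's open mouth, in the plane of the rim's top edge (66 mm above the teapot's foot, about 116 mm above the table); z up. Mouth 56 mm wide inside, rim 64 mm outside.
- turntable: Fixed dark steel turntable under the teapot, a disc 180 mm in diameter with its top 50 mm above the table. Origin: centre of its foot on the table.
- mug: Bystander: dark clay mug, 84 mm wide, 95 mm high, handle to its +y. Origin: centre of its underside.
- bowl: Bystander: blue china bowl, 104 mm wide, 55 mm high. Origin: centre of its underside.
- cup_a: Bystander: small dark clay cup, 60 mm wide, 32 mm high, on the round metal tray. Origin: centre of its underside.
- cup_b: Bystander: another such cup on the same tray. Origin: centre of its underside.
- paddle: Bystander: wooden potter's paddle lying flat on the table, 280 mm long along its x axis, blade to +x. Origin: its middle, on its underside.
Not all that is in view belongs to the job. What is shaped like the lid_medium but turquoise is not meant.

How it is judged:
On the way, in this order (a step that is already met when the one before it is completed fails the run):
1. the fitting lid is in the fingers, level and clear of the board (contact force between lid_medium and the fingers above 0.5 N and angle between lid_medium's own z axis and vertical below 0.12 rad and z of lid_medium in the frame of board above 0.032 m and contact force between lid_medium and board below 0.05 N), for 0.2 s.
2. the lid is held level and still, centred over the teapot's mouth, clear of the rim (contact force between lid_medium and the fingers above 0.5 N and angle between lid_medium's own z axis and vertical below 0.12 rad and horizontal distance between lid_medium and teapot_mouth below 0.015 m and z of lid_medium in the frame of teapot_mouth between 0.01 and 0.06 m and linear speed of lid_medium below 0.02 m/s and angular speed of lid_medium below 0.15 rad/s and contact force between lid_medium and teapot below 0.05 N), for 1.8 s.
At the end, for the whole second after the job is handed in: The middle-sized lid is in the fingers, tilted less than 7 degrees, still (under 20 mm/s and 0.15 rad/s), its axis within 15 mm of the mouth's centre and its underside 10 to 60 mm above the rim, not touching the teapot; teapot and other lids within 12 mm, bystanders within 20 mm of where they began (all of step 2 and distance of each of teapot, lid_small, lid_large from where it was at the start of the episode below 0.012 m and distance of each of mug, bowl, cup_a, cup_b, paddle from where it was at the start of the episode below 0.02 m); the arm keeps its last pose, push and grip.
It fails at once if the lid is tipped by more than 30 degrees (angle between lid_medium's own z axis and vertical above 0.52 rad).
It fails at once if the lid touches the teapot (contact force between lid_medium and teapot above 0.5 N).
It fails at once if another lid is moved or lifted (distance of any of lid_small, lid_large from where it was at the start of the episode above 0.012 m).
It fails at once if the teapot is shifted (distance of teapot from where it was at the start of the episode above 0.012 m).
It fails at once if a bystander is disturbed (distance of any of mug, bowl, cup_a, cup_b, paddle from where it was at the start of the episode above 0.02 m).
It also fails if it takes over 43 s, if anything falls off the work surface, if the arm or the gripper's body presses on something with over 40 N, if the wrist force passes 120 N, or if a joint passes its speed limit or range.

ROBOT

A 6-joint arm with a two-finger parallel gripper is mounted at the origin on the work surface. World frame = base frame: x ahead of the robot, y to its left, z up, the work surface at z = 0. Lengths are in m, angles in rad, forces in N, time in s.
With the tool pointing down it reaches from about 0.275 to 0.825 m from the base axis. Payload 4.9 kg.
Tool frame: the origin (TCP) lies on the centre line of the jaws, within the pads' length; the fingertips stand 17 mm ahead of it and the grasp point (between the pads) lies 2 mm behind it (r.nose_length is the distance from the TCP to the fingertips, in m); z points along the fingers, y is the line along which they close (so a half turn about z gives the same grasp; the last joint's range is limited). The gripper opens to 85 mm and grips with 20 to 120 N. Pads are 22 mm wide; open, the fingers measure 114 mm over their backs; the gripper's body (76 mm by 85 mm) begins 54 mm behind the grasp point. The pads swing forward as they close: fully open they stand 13 mm farther back than shut.
Start: joints at [-1.484, 0.326, -0.193, 1.052, 0, 1.437], TCP at [0.12, -0.537, 0.248] pointing down, gripper open.
Joint ranges: [-2.65, 2.65], [-0.97, 1.79], [-1.3, 1.35], [-1.93, 2.1], [-1.47, 1.37], [-3.14, 3.14]. Speed limits (rad/s): [2.57, 2.57, 3.14, 3.14, 3.14, 3.14].

INTERFACE

Orientations are given as [roll, pitch, yaw] about the fixed x, y, z axes, in that order (R = Rz(yaw) Ry(pitch) Rx(roll)).
In Python, from plant import r gives the robot as it stands. The module is installed in compiled form; this text tells all that it offers.
- The arm moves only by the tool servo_tool, never from a script. Its arguments are lists of equal length, an entry for each row: "grip": the opening, from 0 (shut) to 1 (fully open); "xyz": the shift along the tool's x, y, z in mm, a list of three; "twist": the turn about the tool's z in degrees. In form: {"grip": [grip, ...], "xyz": [[tx, ty, tz], ...], "twist": [twist, ...]}. A call has 1 to 5 rows; each row is the pose to reach, as a shift and turn from the pose commanded when the call began, along the tool's axes at that moment; what a row does not reach only later rows make up. A row lasts 1/8 s, in which the tool goes at most 62.5 mm and 10.7 degrees, less where a joint would pass 70% of its speed; a pose out of reach is approached as far as the arm can. A call with a gripper value outside its range is refused whole. The fingers move at their own pace and stop on an object; "squeeze" is the grip in N (left out, the last holds). Time passes only in rows, so rows that repeat a pose let the fingers close. It gives the time, the measured TCP pose, the force, the opening and the grip force at its end, in the units of the state.
- r.get_obs(): the state, without advancing time (a new reading comes with each control period).
- r.capture(name): name is "side" or "top" or "wrist"; returns a dict with "color" (400x640x3 uint8, red, green, blue), "mtx" (3x3 intrinsics, pixels), "world_to_cam" (4x4, takes a point from world to camera coordinates). Camera axes: x right, y up, looking along -z (the intrinsics and any distortion apply to the point x, -y, -z); pixel columns grow to the right and rows downward; lengths in m; the calibration is good to about 2 mm. A picture is of the moment at which its call begins. There is no depth.
- r.finish_job(): hands the job in; it is judged then, once.
Trained networks look in a picture, given as the dict that the camera call returned (one of the last four; its "shot" number tells which), for a name from the list of things; names that differ only in an ending like _2 or _b are one class to them, and where a whole thing is asked for, a point or a joint stands for the part that bears it (a point fixed in the world has none). Each returns a list of dicts, best first, with "p" (0 to 1); they miss things now and then, are a little off and sometimes report something else, mostly with a low value. They report only what shows in the picture. A call takes as long as a camera call. They do not tell look-alikes from the thing itself.
- r.masks_of(name, picture): "region" (400x640 bool, what is visible of it) and "point" ([row, column] in pixels, amid what is visible of it).
- r.pinpoint(name, picture): "point" ([row, column] in pixels: a listed point, or the origin of a listed thing).
The state is a dict: "time": time; "joints": joint angles; "joint_velocities": joint speeds; "joint_torque": joint torques, N m; "ee_pos": TCP position; "tcp_rot": TCP orientation; "ft_force": force on the tool from outside, world axes, zero at the start; "torque": the same for the moment, N m; "width": finger opening in m; "finger_force": force on a finger pad.
Only numpy, scipy, OpenCV 4.12 (cv2) and the standard library are available. Lean on these libraries where they do the work, as an engineer would, in place of code of your own. Each camera call takes 0.05 s, during which the arm holds its last target. There are 200 camera calls.

## Working session

There is one attempt and no reset: what is moved stays moved. The work goes in short steps, Python scripts to look and compute and a tool call to move; the robot and the scene stay as the last step left them, time stands still between calls to the robot, and variables do not carry over. Pictures are saved under pics/ and viewed, at most 10 in all, crops included, and the job is handed in when it is done.

Besides the shell and the picture viewer there is one more tool, called after "Request:" as a command line: name --pt "numbers of a row" for each row, then --argument value for the rest. servo_tool: Moves the arm, as the interface text tells. Its arguments: {"type":"object","properties":{"grip":{"type":"array","items":{"type":"number"}},"xyz":{"type":"array","items":{"type":"array","items":{"type":"number"}}},"twist":{"type":"array","items":{"type":"number"}},"squeeze":{"type":"number"}},"required":["grip","xyz","twist"]}

```bash
mkdir -p pics
cat > h.py <<'E'
import numpy as np, cv2
from plant import r
def ray(pic,rc):
    K=pic["mtx"];T=np.array(pic["world_to_cam"]);R=T[:3,:3];t=T[:3,3]
    d=np.linalg.inv(K)@[rc[1],rc[0],1.]; d=np.array([d[0],-d[1],-d[2]])
    return -R.T@t, R.T@d
def onz(pic,rc,z):
    o,d=ray(pic,rc); return o+d*(z-o[2])/d[2]
def proj(pic,p):
    T=np.array(pic["world_to_cam"]);c=T[:3,:3]@p+T[:3,3];q=pic["mtx"]@[c[0],-c[1],-c[2]];return q[1]/q[2],q[0]/q[2]
def save(pic,n): cv2.imwrite(f"pics/{n}.png",cv2.cvtColor(pic["color"],cv2.COLOR_RGB2BGR))
E
python3 - <<'E'
from h import *
o=r.get_obs();print(o["time"],o["ee_pos"],o["tcp_rot"])
for c in ("top","side"):
    p=r.capture(c);save(p,c+"0")
    print(c,ray(p,(200,320)))
    for n,z in (("lid_medium",.012),("lid_small",.012),("lid_large",.012),("teapot_mouth",.116),("board",0),("turntable",0),("teapot",.05),("mug",0)):
        for d in r.pinpoint(n,p)[:4]: print(n,round(d["p"],2),np.round(d["point"]),np.round(onz(p,d["point"],z),3))
E
```

```text
0.0 [ 0.12042788 -0.53605908  0.24746827] [-3.13980509e+00 -2.30409093e-04  2.20823723e-01]
top (array([0.44213678, 0.10036784, 1.29172599]), array([ 0.09191403, -0.0395112 , -0.99534237]))
lid_medium 0.89 [260. 399.] [ 0.396 -0.174  0.012]
lid_medium 0.85 [212. 408.] [ 0.53  -0.2    0.012]
lid_medium 0.82 [261. 355.] [ 0.39  -0.052  0.012]
lid_medium 0.62 [221. 150.] [0.492 0.523 0.012]
lid_small 0.75 [213. 364.] [ 0.526 -0.074  0.012]
lid_large 0.86 [208. 442.] [ 0.544 -0.295  0.012]
teapot_mouth 0.96 [200. 287.] [0.548 0.138 0.116]
board 0.82 [211. 402.] [ 0.534 -0.184  0.   ]
turntable 0.76 [208. 285.] [0.537 0.149 0.   ]
turntable 0.68 [221. 188.] [0.495 0.421 0.   ]
teapot 0.69 [205. 283.] [0.542 0.151 0.05 ]
mug 0.62 [136. 324.] [0.748 0.041 0.   ]
side (array([0.23900872, 0.88864651, 0.69640468]), array([ 0.30204065, -0.75515218, -0.58187989]))
lid_medium 0.86 [208. 396.] [ 0.386 -0.038  0.012]
lid_medium 0.79 [185. 404.] [ 0.389 -0.158  0.012]
lid_medium 0.67 [174. 358.] [ 0.533 -0.172  0.012]
lid_medium 0.26 [364. 371.] [0.32  0.446 0.012]
lid_small 0.65 [191. 355.] [ 0.516 -0.077  0.012]
lid_large 0.53 [154. 370.] [ 0.534 -0.309  0.012]
teapot_mouth 0.61 [203. 320.] [0.536 0.147 0.116]
teapot_mouth 0.2 [169. 296.] [0.653 0.023 0.116]
board 0.94 [177. 361.] [ 0.525 -0.177  0.   ]
board 0.17 [154. 370.] [ 0.538 -0.323  0.   ]
turntable 0.67 [241. 324.] [0.524 0.149 0.   ]
turntable 0.38 [223. 314.] [0.578 0.088 0.   ]
teapot 0.94 [221. 316.] [0.551 0.138 0.05 ]
mug 0.95 [203. 268.] [0.736 0.051 0.   ]
mug 0.38 [324. 289.] [0.501 0.411 0.   ]
```

View pics/top0.png

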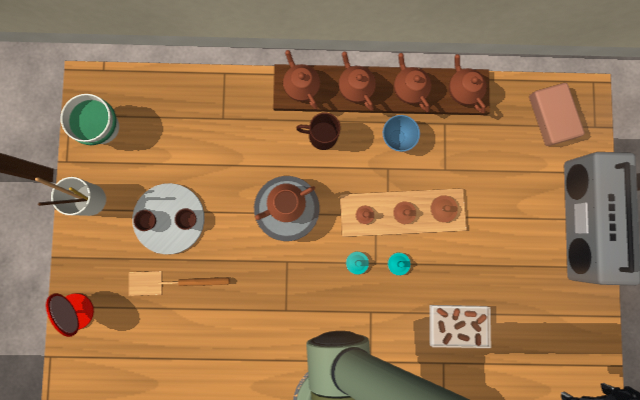

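View pics/side0.png

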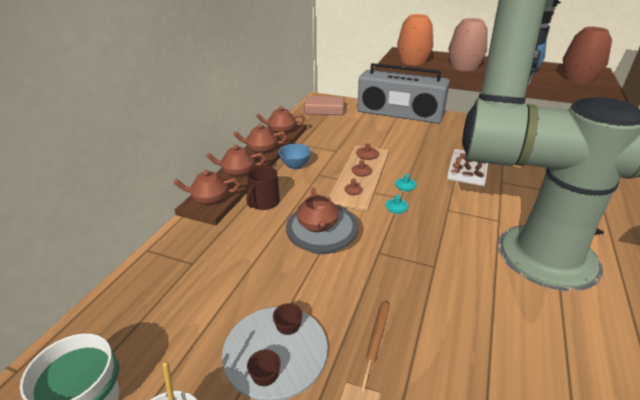

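Both pictures show the three lids on the board at top pixels (215,366), (212,406) and (208,445), going small, medium, large. The teapot is at (202,286), and the turquoise decoys stand in front of the board at row 263. I'll move towards the middle lid.

Request:
servo_tool --grip '[0.6, 0.6, 0.6, 0.6, 0.6]' --pt "50 -26 0" --pt "105 -55 0" --pt "160 -84 0" --pt "215 -112 0" --pt "270 -141 0" --twist '[0, 0, 0, 0, 0]'

```text
time: 1.52
ee_pos: [0.3544, -0.3387, 0.2485]
tcp_rot: [3.141, -0.0, 0.22]
ft_force: [0.7, -1.4, -0.6]
width: 0.0511
finger_force: 0.0
```

Request:
servo_tool --grip '[0.6, 0.6, 0.6, 0.6, 0.6]' --pt "55 -29 0" --pt "110 -58 0" --pt "155 -81 20" --pt "165 -86 30" --pt "165 -86 30" --twist '[0, 0, 0, 0, 0]'

```text
time: 2.15
ee_pos: [0.4947, -0.2194, 0.2174]
tcp_rot: [-3.14, 0.002, 0.222]
ft_force: [-0.6, 0.1, 0.7]
width: 0.051
finger_force: 0.0
```

Run:
```python
from h import *
o=r.get_obs();print(o["time"],o["ee_pos"],o["tcp_rot"],o["width"])
for c in ("wrist","top"):
    p=r.capture(c);save(p,c+"1")
    for n,z in (("lid_medium",.012),("lid_small",.012),("lid_large",.012),("teapot_mouth",.116)):
        for d in r.pinpoint(n,p)[:4]: print(c,n,round(d["p"],2),np.round(d["point"]),np.round(onz(p,d["point"],z),3))
    if c=="wrist":
      for d in r.masks_of("lid_medium",p):
        m=d["region"].astype(np.uint8);cs=max(cv2.findContours(m,0,2)[0],key=cv2.contourArea)
        if len(cs)<5: continue
        e=[onz(p,(q[0][1],q[0][0]),.022) for q in cs]; e=np.array(e)[:,:2].astype(np.float32)
        print("mask",round(d["p"],2),d["point"],cv2.fitEllipse(e),e.min(0),e.max(0))
```

```text
2.15 [ 0.49468473 -0.21936739  0.21735221] [-3.14043800e+00  1.92775130e-03  2.22001254e-01] 0.05099526884890655
wrist lid_medium 0.96 [232. 156.] [ 0.395 -0.061  0.012]
wrist lid_medium 0.64 [255. 256.] [ 0.393 -0.17   0.012]
wrist lid_small 0.67 [116. 182.] [ 0.522 -0.074  0.012]
wrist lid_large 0.88 [148. 409.] [ 0.541 -0.299  0.012]
mask 0.96 [136.7, 294.2] ((0.5286354422569275, -0.18570615351200104), (0.06324842572212219, 0.06408678740262985), 178.87322998046875) [ 0.49665624 -0.21810909] [ 0.5601173  -0.15344301]
mask 0.89 [255.3, 270.1] ((0.39257052540779114, -0.1747618168592453), (0.056855518370866776, 0.05875181406736374), 163.6699981689453) [ 0.3633691  -0.20402078] [ 0.42198667 -0.14391157]
mask 0.64 [235.8, 152.7] ((0.39205825328826904, -0.060533229261636734), (0.06113741919398308, 0.06199358031153679), 42.31332778930664) [ 0.3604922  -0.09123607] [ 0.4232387  -0.02987994]
top lid_medium 0.86 [263. 356.] [ 0.386 -0.054  0.012]
top lid_medium 0.77 [214. 405.] [ 0.525 -0.191  0.012]
top lid_medium 0.72 [259. 397.] [ 0.4   -0.168  0.012]
top lid_small 0.59 [214. 363.] [ 0.523 -0.073  0.012]
top lid_small 0.28 [222. 150.] [0.488 0.524 0.012]
top lid_large 0.58 [218. 187.] [0.503 0.421 0.012]
top lid_large 0.51 [211. 444.] [ 0.537 -0.301  0.012]
top teapot_mouth 0.69 [200. 287.] [0.549 0.138 0.116]
```

View pics/wrist1.png

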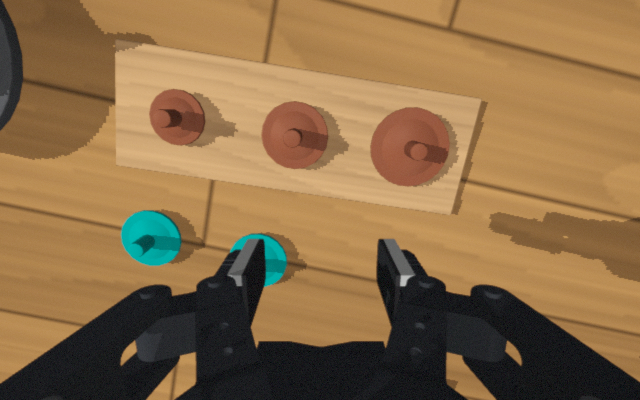

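The wrist view shows the middle lid at (row 135, col 295). Its rim measures 64 mm, so it is the medium one, at (0.529, -0.186).

Request:
servo_tool --grip '[0.6, 0.6, 0.6, 0.6, 0.6]' --pt "30 -19 30" --pt "41 -25 75" --pt "41 -25 117" --pt "41 -25 117" --pt "41 -25 117" --twist '[0, 0, 0, 0, 0]'

```text
time: 3.32
ee_pos: [0.5304, -0.1871, 0.1026]
tcp_rot: [3.141, -0.001, 0.221]
ft_force: [0.1, -0.1, -1.3]
width: 0.0511
finger_force: 0.0
```

Run:
```python
from h import *
o=r.get_obs();print(o["time"],o["ee_pos"],o["tcp_rot"],o["width"])
p=r.capture("wrist");save(p,"wrist2")
for d in r.masks_of("lid_medium",p):
    m=d["region"].astype(np.uint8);print(d["p"],d["point"],m.sum(),cv2.boundingRect(m))
for z in (.025,.055): print("expected axis",z,proj(p,np.array([.5286,-.1857,z])), "tcp axis",proj(p,np.r_[o["ee_pos"][:2],z]))
```

```text
3.325 [ 0.53042958 -0.18706548  0.10262797] [ 3.14065561e+00 -1.06486562e-03  2.20612366e-01] 0.051125251356447854
0.89 [212.8, 315.0] 7211 (269, 166, 98, 95)
0.66 [344.9, 126.1] 344 (75, 309, 61, 55)
expected axis 0.025 (np.float64(215.4292464007065), np.float64(317.92368743255196)) tcp axis (np.float64(213.24536145916866), np.float64(320.58930494316235))
expected axis 0.055 (np.float64(231.84676935448118), np.float64(317.6111155707985)) tcp axis (np.float64(229.3544264891136), np.float64(320.69376994165907))
```

View pics/wrist2.png

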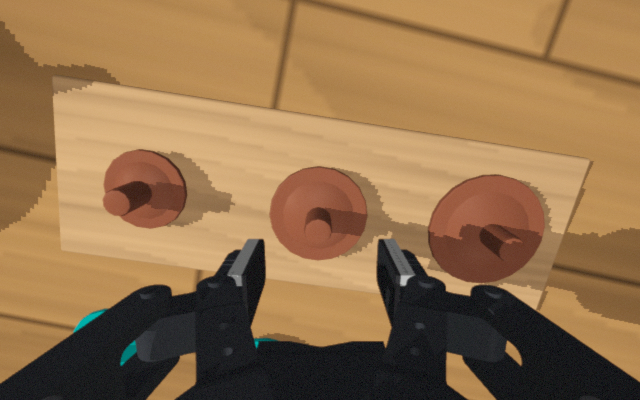

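Request:
servo_tool --grip '[0.6, 0.6, 0.6, 0.35, 0.2]' --pt "0 -1 30" --pt "0 -1 53" --pt "0 -1 53" --pt "0 -1 53" --pt "0 -1 53" --twist '[0, 0, 0, 0, 0]' --squeeze 30

```text
time: 4.05
ee_pos: [0.5306, -0.1861, 0.0498]
tcp_rot: [3.14, -0.002, 0.221]
ft_force: [-0.3, -0.4, 0.7]
width: 0.0175
finger_force: 0.4
```

Request:
servo_tool --grip '[0, 0, 0, 0, 0]' --pt "0 0 0" --pt "0 0 0" --pt "0 0 0" --pt "0 0 0" --pt "0 0 0" --twist '[0, 0, 0, 0, 0]'

```text
time: 4.68
ee_pos: [0.5306, -0.1861, 0.0498]
tcp_rot: [3.14, -0.002, 0.221]
ft_force: [-1.0, 0.7, 6.4]
width: 0.0148
finger_force: 29.3
```

Request:
servo_tool --grip '[0, 0, 0, 0, 0]' --pt "0 0 -10" --pt "0 0 -35" --pt "0 0 -75" --pt "0 0 -120" --pt "0 0 -160" --twist '[0, 0, 0, 0, 0]'

```text
time: 5.3
ee_pos: [0.5294, -0.1855, 0.2105]
tcp_rot: [3.141, -0.001, 0.221]
ft_force: [1.2, -0.3, -0.3]
width: 0.0147
finger_force: 29.3
```

Run:
```python
from h import *
o=r.get_obs();print(o["time"],o["ee_pos"],o["tcp_rot"],o["width"],o["finger_force"])
p=r.capture("side");save(p,"side3")
a=r.capture("wrist")
im=np.vstack([p["color"][40:240,200:520],a["color"][100:400:1,160:480]]);cv2.imwrite("pics/c3.png",im[:,:,::-1])
t=r.capture("top")
for q in (p,t):
  for d in r.pinpoint("teapot_mouth",q)[:1]: print(d["p"],onz(q,d["point"],.116))
  for d in r.masks_of("turntable",q)[:2]:
    c=cv2.convexHull(max(cv2.findContours(d["region"].astype(np.uint8),0,2)[0],key=cv2.contourArea))
    e=np.array([onz(q,(u[0][1],u[0][0]),.05)[:2] for u in c],np.float32);print("tt",d["p"],cv2.fitEllipse(e))
```

```text
5.3 [ 0.52944093 -0.18551013  0.21053698] [ 3.14108383e+00 -6.36895880e-04  2.20853428e-01] 0.014661204483419971 29.303242564201355
0.87 [0.53832801 0.1534068  0.116     ]
tt 0.8 ((0.5300846099853516, 0.14893750846385956), (0.17797668278217316, 0.19684791564941406), 21.655916213989258)
tt 0.22 ((0.6005902886390686, -0.4614967107772827), (0.07633908092975616, 0.11474279314279556), 18.028793334960938)
0.87 [0.546144   0.14005075 0.116     ]
tt 0.66 ((0.5265904068946838, 0.14049753546714783), (0.16336829960346222, 0.17820219695568085), 23.193321228027344)
```

View pics/c3.png

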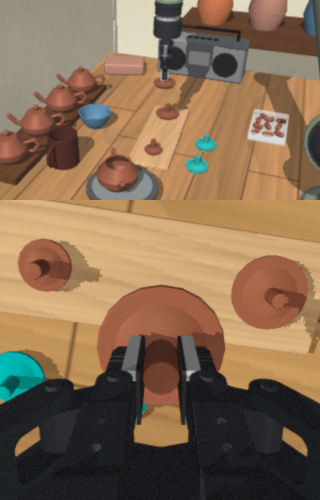

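The side and wrist crops show the lid held level by its knob and the other lids still in place. Next I'll move to a spot just short of the teapot, so the mouth shows in front of the lid.

Request:
servo_tool --grip '[0, 0, 0, 0, 0]' --pt "2 -20 -20" --pt "7 -60 -45" --pt "12 -105 -70" --pt "16 -150 -70" --pt "20 -195 -70" --twist '[0, 0, 0, 0, 0]'

```text
time: 6.28
ee_pos: [0.5055, 0.0105, 0.2773]
tcp_rot: [-3.141, 0.002, 0.22]
ft_force: [-0.2, -0.5, -0.6]
width: 0.0148
finger_force: 29.4
```

Request:
servo_tool --grip '[0, 0, 0, 0, 0]' --pt "3 -45 0" --pt "5 -80 0" --pt "6 -100 0" --pt "6 -102 0" --pt "6 -102 0" --twist '[0, 0, 0, 0, 0]'

```text
time: 6.9
ee_pos: [0.4896, 0.1095, 0.2775]
tcp_rot: [3.141, 0.002, 0.221]
ft_force: [0.3, 0.4, -0.5]
width: 0.0147
finger_force: 29.4
```

Run:
```python
from h import *
o=r.get_obs();print(o["time"],o["ee_pos"],o["tcp_rot"],o["width"],o["finger_force"])
p=r.capture("wrist");save(p,"wrist4")
for n in ("teapot_mouth","teapot"):
  for d in r.pinpoint(n,p)[:2]: print(n,d["p"],d["point"],onz(p,d["point"],.116 if n!="teapot" else .05))
print(proj(p,np.array([.545,.143,.116])))
```

```text
6.9 [0.48957349 0.10952515 0.27752647] [3.14139851e+00 1.50584625e-03 2.20731472e-01] 0.014687892505946987 29.38464492559433
teapot 0.67 [112.7, 298.5] [0.54466326 0.14525758 0.05      ]
(np.float64(113.62823598631036), np.float64(296.245496763294))
```

View pics/wrist4.png

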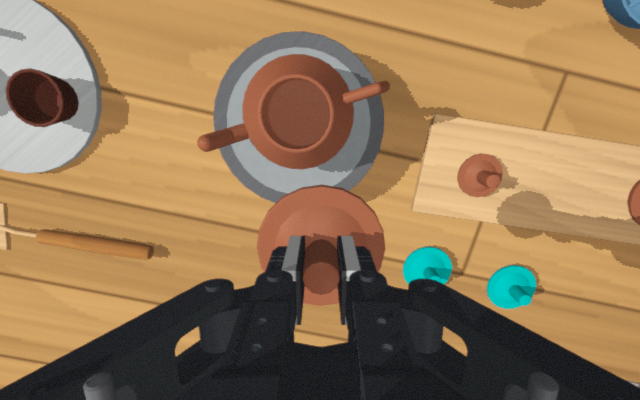

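The wrist view shows the mouth circle centred at (112, 296), which matches my estimate of (0.545, 0.143). I'll move over it and lower.

Request:
servo_tool --grip '[0, 0, 0, 0, 0]' --pt "30 -10 0" --pt "56 -18 0" --pt "62 -20 15" --pt "62 -20 45" --pt "62 -20 65" --twist '[0, 0, 0, 0, 0]'

```text
time: 7.68
ee_pos: [0.5444, 0.1421, 0.2108]
tcp_rot: [-3.142, 0.003, 0.22]
ft_force: [0.1, 0.1, -1.8]
width: 0.0153
finger_force: 29.4
```

Request:
servo_tool --grip '[0, 0, 0, 0, 0]' --pt "0 0 12" --pt "0 0 22" --pt "0 0 26" --pt "0 0 26" --pt "0 0 26" --twist '[0, 0, 0, 0, 0]'

```text
time: 8.3
ee_pos: [0.5463, 0.1431, 0.1879]
tcp_rot: [3.141, -0.001, 0.221]
ft_force: [-0.4, 0.8, -1.1]
width: 0.0149
finger_force: 29.4
```

Run:
```python
from h import *
o=r.get_obs();print(o["time"],o["ee_pos"],o["tcp_rot"],o["width"],o["finger_force"])
p=r.capture("side");a=r.capture("wrist")
s=cv2.resize(p["color"][120:260,240:400],None,fx=3,fy=3)
im=np.hstack([s,cv2.copyMakeBorder(a["color"][:,160:480],0,20,0,0,0)]);cv2.imwrite("pics/c5.png",im[:,:,::-1])
for z in(.146,.116):print(proj(p,np.array([.545,.143,z])))
for d in r.pinpoint("lid_medium",p)[:3]: print(d["p"],d["point"],onz(p,d["point"],.148))
```

```text
8.3 [0.54633471 0.14308529 0.18788859] [ 3.14149275e+00 -1.05935010e-03  2.20897905e-01] 0.014895344590892572 29.404058754444122
(np.float64(190.98524211200132), np.float64(316.8346075758593))
(np.float64(201.3219295304293), np.float64(317.012360026801))
0.86 [207.5, 398.0] [0.35155446 0.14268774 0.148     ]
0.82 [184.3, 403.8] [0.35921177 0.0459687  0.148     ]
0.73 [189.4, 313.3] [0.55415443 0.14248511 0.148     ]
```

View pics/c5.png

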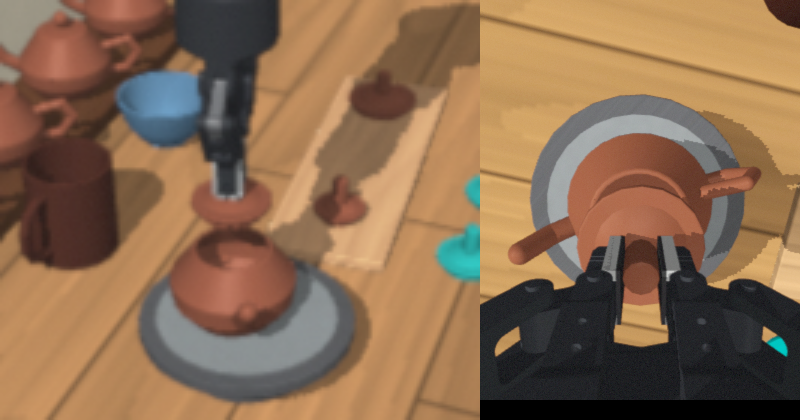

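The lid is centred and level above the mouth: both lie near column 317 in the side view, with a visible gap to the rim. I'll hold it there.

Request:
servo_tool --grip '[0, 0, 0, 0, 0]' --pt "0 0 0" --pt "0 0 0" --pt "0 0 0" --pt "0 0 0" --pt "0 0 0" --twist '[0, 0, 0, 0, 0]'

```text
time: 9.07
ee_pos: [0.5459, 0.143, 0.1873]
tcp_rot: [3.142, 0.0, 0.221]
ft_force: [-0.0, 0.3, -0.7]
width: 0.0145
finger_force: 29.4
```

Request:
servo_tool --grip '[0, 0, 0, 0, 0]' --pt "0 0 0" --pt "0 0 0" --pt "0 0 0" --pt "0 0 0" --pt "0 0 0" --twist '[0, 0, 0, 0, 0]'

```text
time: 9.7
ee_pos: [0.5459, 0.143, 0.1873]
tcp_rot: [-3.142, 0.0, 0.221]
ft_force: [0.1, -0.2, 0.3]
width: 0.0146
finger_force: 29.4
```

Request:
servo_tool --grip '[0, 0, 0, 0, 0]' --pt "0 0 0" --pt "0 0 0" --pt "0 0 0" --pt "0 0 0" --pt "0 0 0" --twist '[0, 0, 0, 0, 0]'

```text
time: 10.32
ee_pos: [0.5459, 0.143, 0.1873]
tcp_rot: [-3.142, 0.0, 0.221]
ft_force: [0.1, 0.0, -1.0]
width: 0.0147
finger_force: 29.4
```

Request:
servo_tool --grip '[0, 0, 0, 0, 0]' --pt "0 0 0" --pt "0 0 0" --pt "0 0 0" --pt "0 0 0" --pt "0 0 0" --twist '[0, 0, 0, 0, 0]'

```text
time: 10.95
ee_pos: [0.5459, 0.143, 0.1873]
tcp_rot: [-3.142, 0.0, 0.221]
ft_force: [0.6, -0.4, 0.6]
width: 0.0148
finger_force: 29.4
```

Request:
servo_tool --grip '[0, 0, 0, 0, 0]' --pt "0 0 0" --pt "0 0 0" --pt "0 0 0" --pt "0 0 0" --pt "0 0 0" --twist '[0, 0, 0, 0, 0]'

```text
time: 11.58
ee_pos: [0.546, 0.143, 0.1873]
tcp_rot: [3.142, -0.0, 0.221]
ft_force: [0.7, -0.1, -0.7]
width: 0.015
finger_force: 29.4
```

```bash
python3 -c "
from plant import r
o=r.get_obs();print(o['time'],o['ee_pos'],o['width'],o['finger_force'],o['joint_velocities'])
print(r.finish_job())"
```

```text
11.575 [0.54595553 0.1430145  0.1872992 ] 0.014951746900085884 29.40396934747696 [ 0.00013971  0.00023418 -0.00106297 -0.00127483 -0.00298661 -0.000633  ]
the job is handed in; nothing more can be done
None
```

I picked up the medium lid, held it level and still about 3 cm above the centre of the teapot's mouth for over three seconds, and handed the job in at 11.6 s with it still held there; no verdict was returned.

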